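# Clamp a circuit board in the probing holder by its edges

### The job

Put the circuit board with the square metal shield into the board holder for probing: lift it out of the tray by its long edges, set it down on the four support pins, take it again by its two short ends, and lay it flat on the holder's two rails between the jaws. Then turn the holder's knob clockwise until its slip clutch clicks, so that the board is clamped squarely, and let go. Handle it by its edges only: nothing may touch the parts on its top or its underside, do not drop it, and leave the two other boards and the things on the bench where they are.

Things in the scene. Friction and masses are not known exactly. Their poses are not given: they have to be found in the camera images.
- board: the board to clamp: green circuit board 64 x 46 x 3.2 mm, about 50 g, lying face up; the only one with a square shiny metal shield can (28 x 26 mm, 4 mm high) in the middle of its top. Origin: centre of its underside; x along its 64 mm length, y along its 46 mm width, z up. At the start it lies in one of the tray's three pockets, its underside 26 mm above the bench.
- board_top: the covered part of that board's top face (60 x 42 mm, shield can included): not to be touched. Its frame is the board's.
- board_under: the small parts under that board: a band 30 mm (along board x) by 40 mm (along board y) in the middle of its underside, 1.6 mm proud: not to be touched. Outside the band the last 17 mm at each end of the underside are bare and may rest on supports. Its frame is the board's.
- spare_a: another board of the same outline in another pocket of the tray, with two rows of small black chips and no shield; origin and axes as for the board. Leave it in its pocket.
- spare_b: a second board like spare_a in the remaining pocket. Leave it in its pocket.
- tray: black board tray, fixed, 217 x 64 mm, walls 32 mm high; origin under its centre, x along its length. Three pockets in a row along x, centres at x = -71, 0 and +71 mm, boards lying lengthwise along x on ledges 26 mm high, with 1.5 mm play all round. Between neighbouring boards stand walls, so the short ends cannot be reached there; the middle 44 mm of each long edge is open at the side down to the tray's 3 mm thick floor.
- pins: board rest, fixed: steel plate 78 x 62 x 6 mm with four upright rubber-tipped pins of 8 mm diameter at x = +-24, y = +-15 mm, tips 28 mm above the bench (round feet of 12 mm diameter reach 10 mm). Origin under the plate's centre. The board rests on it with its length along x (either way round), centred within 5 mm, bare ends on the pins; all its edges are then free to be taken.
- holder: board holder, fixed: aluminium base 110 mm (x) by 176 mm (y: -52 to +124 mm), 8 mm thick. Two steel rails, 8 mm wide at x = +-24 mm, run along y from -27 to +61 mm, tops 32 mm above the bench. A fixed grey jaw 60 mm long stands across them with its face at y = -23 mm; both jaws are 41 mm high. Origin on the bench under the centre of the clamped board; x along the jaws (the board's length lies along x, either way round), y from the fixed jaw to the knob.
- nest (a point): centre of the underside of the board when clamped against the fixed jaw: 32 mm above the holder's origin, axes of the holder.
- jaw (a joint): travel of the sliding jaw in m, 8 mm per rad of the knob, clockwise closing. Its grey face, 60 mm long, is sprung (2.5 N/mm, 5 mm of give) and stands, untouched, at holder y = +39 mm minus this value. Reads 0.004 to 0.009 at the start (gap of 58 to 53 mm); the face meets a board lying at the fixed jaw at 0.016; tight, about 0.019 (8 N). It slides the board along the rails to the fixed jaw.
- clutch (a joint): slip of the knob on its shaft in rad: 0 until the jaw is tight; then, at about 0.11 N m, the clutch slips and clicks from notch to notch, 0.785 apart (the first click is over at 0.5). More clicks do no harm. From the start the knob turns 1.3 to 2.0 rad clockwise to tighten the jaw and up to 0.8 rad more for the click; turning it back loosens the jaw.
- knob_grip (a point): point on the knob's axis at the height to grip it: black round upright knob with fluted side, 34 mm diameter, from 42 to 70 mm above the bench (this point: 60 mm), at holder x = 0, y = +97 mm, on a grey housing 50 x 40 mm whose top is 39 mm high. It turns about the vertical; clockwise seen from above tightens. It stays where it is left.
- driver: screwdriver 160 mm long with blue handle lying on the bench: leave it
- meter: blue hand-held multimeter 170 x 78 x 43 mm lying on the bench: leave it
- attenuator: small square steel attenuator, 28 mm with brass connectors at both ends (64 mm over all): leave it
- tweezers: flat steel tweezers 118 mm long: leave them
- tin: round aluminium tin 55 mm diameter, 28 mm high: leave it

How it is judged:
On the way, in this order (a step that is already met when the one before it is completed fails the run):
1. the board rests on the four support pins, let go (z of board in the frame of pins between 0.026 and 0.03 m and x of board in the frame of pins between -0.006 and 0.006 m and y of board in the frame of pins between -0.008 and 0.008 m and angle between board's own z axis and vertical below 0.06 rad and contact force between board and the fingers below 0.1 N and linear speed of board below 0.02 m/s), for 0.2 s.
2. the board lies flat on the holder's rails between the jaws, let go (z of board in the frame of nest between -0.002 and 0.002 m and x of board in the frame of nest between -0.006 and 0.006 m and angle between board's own z axis and vertical below 0.06 rad and y of board in the frame of nest between -0.004 and 0.016 m and contact force between board and the fingers below 0.1 N and linear speed of board below 0.02 m/s), for 0.2 s.
3. the jaw has closed on the board and the knob's clutch has clicked (z of board in the frame of nest between -0.002 and 0.002 m and x of board in the frame of nest between -0.006 and 0.006 m and angle between board's own z axis and vertical below 0.06 rad and y of board in the frame of nest between -0.0025 and 0.0025 m and angle between the x axis of board and the x axis of holder, either way round below 0.05 rad and contact force between board and jaw above 1.5 N and value of joint clutch above 0.5 rad), for 0.2 s.
At the end, for the whole second after the job is handed in: The board lies flat on the rails (2 mm, 3.5 degrees), against the fixed jaw (2.5 mm), square to it (3 degrees), within 6 mm of the jaws' middle, pressed by the sliding jaw with over 1.5 N; the clutch has slipped through a click (over 0.5 rad); the board is let go and at rest (all of step 3 and contact force between board and the fingers below 0.1 N and linear speed of board below 0.02 m/s); the robot touches nothing.
It fails at once if something touches the top face of the board inside its 2 mm rim, or the shield (over 0.3 N) (contact force between board_top and anything else above 0.3 N).
It fails at once if something touches the parts under the board (over 0.3 N) (contact force between board_under and anything else above 0.3 N).
It fails at once if the board is dropped (falls free faster than 0.4 m/s, some 8 mm of fall) (linear speed of board above 0.4 m/s and contact force between board and the fingers below 0.05 N).
It fails at once if another board is moved by more than 10 mm, or another thing on the bench by more than 30 mm (distance of any of spare_a, spare_b from where it was at the start of the episode above 0.01 m or distance of any of driver, meter, attenuator, tweezers, tin from where it was at the start of the episode above 0.03 m).
It also fails if it takes over 72 s, if anything falls off the work surface, if the arm or the gripper's body presses on something with over 40 N, if the wrist force passes 120 N, or if a joint passes its speed limit or range.

### The arm

A 7-joint arm with a two-finger parallel gripper is mounted at the origin on the work surface. World frame = base frame: x ahead of the robot, y to its left, z up, the work surface at z = 0. Lengths are in m, angles in rad, forces in N, time in s.
With the tool pointing down it reaches from about 0.4 to 0.85 m from the base axis. Payload 10.4 kg.
Tool frame: the origin (TCP) lies midway between the tips of the shut fingers; the grasp point (between the pads) lies 19 mm behind it; z points along the fingers, y is the direction in which the jaws open and shut (so a half turn about z gives the same grasp; the last joint's range is limited). The gripper opens to 87 mm and grips with 3 to 60 N. Pads are 19 mm wide; open, the fingers measure 117 mm over their backs; the gripper's body (75 mm by 190 mm) begins 51 mm behind the grasp point.
Start: joints at [1.162, 0.332, -0.065, 1.46, 0.022, 1.35, -0.088], TCP at [0.235, -0.579, 0.223] pointing down, gripper open.
Joint ranges: [-2.6, 2.6], [-0.5, 2.12], [-1.47, 1.34], [0.16, 2.42], [-1.27, 4.41], [0.06, 2.06], [-2.6, 2.6]. Speed limits (rad/s): [2.22, 2.22, 2.79, 2.79, 3.14, 3.14, 3.14].

### API

Orientations are given as a unit quaternion [w, x, y, z].
In Python, from cell import ctrl gives the robot as it stands.
- The arm moves only by the shell command python3 -m inch 'ROWS' [FORCE]. ROWS is JSON, a list of rows, each a list of 3 entries, a list of its own where there are three numbers: the shift along the tool's x, y, z scaled (see below), then the turn about the tool's z scaled (see below), then the closure, from -1 (fully open) to 1 (shut). In form: [[[dx, dy, dz], yaw, hand], ...]. A call has 1 to 12 rows; each row is the pose to reach, as a shift and turn from the pose commanded when the call began, along the tool's axes at that moment; what a row does not reach only later rows make up. The controller multiplies each number of a shift by 0.2 m and each number of a turn by 30 degrees. A row lasts 1/8 s, in which the tool goes at most 62.5 mm and 10.7 degrees, less where a joint would pass 70% of its speed; a pose out of reach is approached as far as the arm can. A call with a number of a shift or a turn outside -1 to 1 is refused whole. A call with a gripper value outside its range is refused whole. The fingers move at their own pace and stop on an object; FORCE is the grip in N (left out, the last holds). Time passes only in rows, so rows that repeat a pose let the fingers close. It gives the time, the measured TCP pose, the force and the opening at its end, in the units of the state.
- ctrl.state(): the state, without advancing time (a new reading comes with each control period).
- ctrl.snapshot(name): name is "scene" or "top" or "wrist"; returns a dict with "img" (384x512x3 uint8, red, green, blue), "fx", "fy", "cx", "cy" (pixels), "distortion" ([k1, k2, p1, p2, k3] as OpenCV has them; the pictures are not rectified), "rvec" (rotation vector, rad) and "tvec" (3), from world to camera coordinates, as OpenCV has them; the wrist camera has in their place "hand_eye" (4x4, takes a point from camera to tool coordinates, whose origin is the TCP and whose axes are the flange's). Camera axes: x right, y down, z forward; pixel columns grow to the right and rows downward; lengths in m; the calibration is good to about 2 mm. A picture is of the moment at which its call begins: read the wrist's pose just before it. There is no depth.
- ctrl.close_job(): hands the job in, once; it reports no verdict.
The state is a dict: "time": time; "q": joint angles; "qvel": joint speeds; "joint_torque": joint torques, N m; "tool_pos": TCP position; "tool_rot": TCP orientation; "force": force on the tool from outside, world axes, zero at the start; "ft_torque": the same for the moment, N m; "grip_width": finger opening in m.
Only numpy, scipy, OpenCV 4.12 (cv2) and the standard library are available. Lean on these libraries where they do the work, as an engineer would, in place of code of your own. Each camera call takes 0.05 s, during which the arm holds its last target. There are 200 camera calls.

## Working session

There is one attempt and no reset: what is moved stays moved. The work goes in short steps, Python scripts to look and compute and a shell command to move; the robot and the scene stay as the last step left them, time stands still between calls to the robot, and variables do not carry over. Pictures are saved under pics/ and viewed, about 8 in all and at most 12, crops included, and the job is handed in when it is done.

```bash
ls; mkdir -p pics; python3 - <<'E'
from cell import ctrl
import cv2
print(ctrl.state())
for n in ("top","scene"):
    s=ctrl.snapshot(n); print({k:v for k,v in s.items() if k!='img'})
    cv2.imwrite(f"pics/{n}0.png",cv2.cvtColor(s['img'],cv2.COLOR_RGB2BGR))
a=[cv2.imread(f"pics/{n}0.png") for n in("top","scene")]
cv2.imwrite("pics/top0x.png",cv2.resize(a[0],(800,600),interpolation=cv2.INTER_CUBIC))
E
```

```text
pics
{'time': 0.0, 'q': array([ 1.16240691,  0.33287615, -0.0646994 ,  1.46097503,  0.02158619,
        1.34987845, -0.08849125]), 'qvel': array([ 0.0011866 ,  0.00015146, -0.00038832, -0.00052792,  0.00044889,
       -0.00054326, -0.0005198 ]), 'joint_torque': array([-3.78062359e-04, -6.23249030e+01,  2.44733569e-02, -3.89904857e+01,
       -6.12935191e-02,  3.96153820e-02,  1.65271322e-04]), 'tool_pos': array([ 0.23503043, -0.57869653,  0.22173516]), 'tool_rot': array([-7.01986534e-04,  9.81450602e-01,  1.91713839e-01, -1.64661764e-04]), 'force': array([ 0.8323807 , -0.22988978,  0.88207731]), 'ft_torque': array([ 0.04501933, -0.03005982, -0.05282656]), 'grip_width': 0.08690086017817736}
{'fx': 404.44826920175706, 'fy': 404.44826920175706, 'cx': 256.52353675115177, 'cy': 192.99960866358478, 'distortion': array([0.02025585, 0.        , 0.        , 0.        , 0.        ]), 'rvec': array([ 2.16238788, -2.11067919,  0.22034826]), 'tvec': array([-0.02076046,  0.56324995,  0.89790037])}
{'fx': 364.57191466955146, 'fy': 364.57191466955146, 'cx': 249.45876010515684, 'cy': 196.67366873062954, 'distortion': array([-0.05732616,  0.        ,  0.        ,  0.        ,  0.        ]), 'rvec': array([ 1.2213747 ,  2.43336459, -0.83412502]), 'tvec': array([ 0.32229013, -0.33486211,  1.21463643])}
```

View pics/top0x.png

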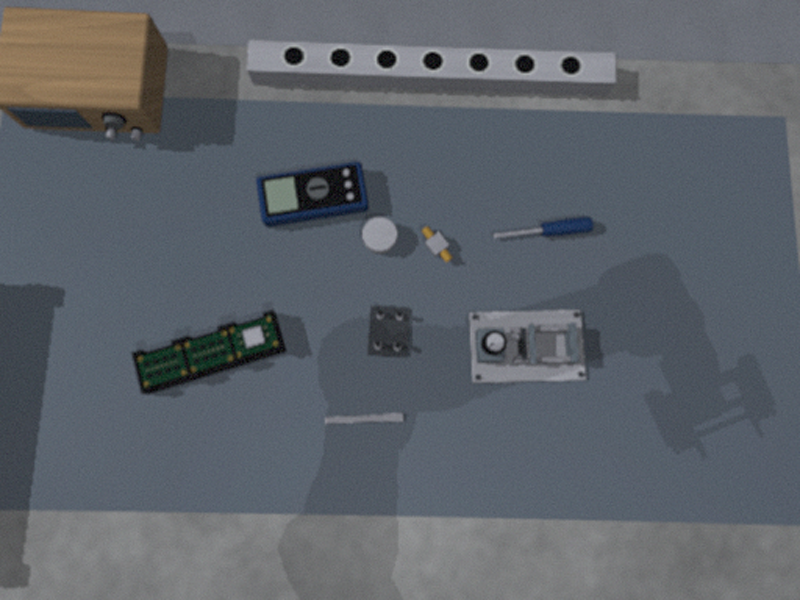

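Top view (800x600 view): the shielded board is in the tray's right pocket at about (254,337). The pins plate is at (390,331), the holder spans (468–587, 310–382), and the knob is at (494,342). The arm itself is out of frame. Next I turn these pixels into positions.

```bash
cat > h.py <<'E'
import numpy as np, cv2
from scipy.spatial.transform import Rotation as R
from cell import ctrl
def Rt(q): return R.from_quat([q[1],q[2],q[3],q[0]]).as_matrix()
def cam(s,st=None):
    if 'rvec' in s:
        A=cv2.Rodrigues(np.array(s['rvec']))[0]; return A.T,-A.T@np.array(s['tvec'])
    H=np.array(s['hand_eye']); Q=Rt(st['tool_rot']); return Q@H[:3,:3],Q@H[:3,3]+st['tool_pos']
def K(s): return np.array([[s['fx'],0,s['cx']],[0,s['fy'],s['cy']],[0,0,1.]])
def px2w(s,pts,z,st=None):
    A,c=cam(s,st); u=cv2.undistortPoints(np.float64(pts).reshape(-1,1,2),K(s),np.array(s['distortion'])).reshape(-1,2)
    d=np.c_[u,np.ones(len(u))]@A.T; z=np.broadcast_to(z,len(u))
    return c+d*((z-c[2])/d[:,2])[:,None]
def w2px(s,P,st=None):
    A,c=cam(s,st); P=(np.float64(P)-c)@A
    return cv2.projectPoints(P,np.zeros(3),np.zeros(3),K(s),np.array(s['distortion']))[0].reshape(-1,2)
def shot(name,f):
    st=ctrl.state(); s=ctrl.snapshot(name); s['st']=st
    np.save(f"pics/{f}.npy",dict(s,st=st),allow_pickle=True)
    cv2.imwrite(f"pics/{f}.png",cv2.cvtColor(s['img'],cv2.COLOR_RGB2BGR)); return s,st
def load(f):
    s=np.load(f"pics/{f}.npy",allow_pickle=True).item(); return s,s['st']
def yaw(st):
    Y=Rt(st['tool_rot'])[:,1]; return np.degrees(np.arctan2(Y[1],Y[0]))
def go(p,ydeg=None,st=None):
    """numbers (shift, yaw) that bring TCP to p and tool y axis (mod 180) to ydeg"""
    st=st or ctrl.state(); Q=Rt(st['tool_rot']); d=Q.T@(np.array(p)-st['tool_pos'])/0.2
    a=0
    if ydeg is not None: a=-((ydeg-yaw(st)+90)%180-90)/30   # tool z down
    print("shift",d.round(4),"yaw",round(a,4),"(yaw now",round(yaw(st),2),"tilt",Q[:,2].round(4),"q7",st['q'][6].round(2),")")
E
python3 - <<'E'
from h import *
s,st=shot("top","t1")
v=lambda l:np.array(l)*.64
print("board",px2w(s,v([[254,337]]),.033))
print("tray corners",px2w(s,v([[134,352],[275,312],[285,352],[144,392]]),.032))
print("pins corners",px2w(s,v([[371,306],[412,307],[410,358],[368,356]]),.006))
print("pin tips",px2w(s,v([[379,316],[399,317],[397,347],[377,346]]),.028))
print("holder",px2w(s,v([[470,311],[585,309],[587,381],[472,382]]),.008))
print("knob",px2w(s,v([[494,342]]),.07))
E
```

```text
board [[0.5068845  0.21238387 0.033     ]]
tray corners [[0.48022554 0.38836544 0.032     ]
 [0.54598064 0.183365   0.032     ]
 [0.48548165 0.16489495 0.032     ]
 [0.42162268 0.36804047 0.032     ]]
pins corners [[ 0.56365223  0.03859683  0.006     ]
 [ 0.56375626 -0.02590591  0.006     ]
 [ 0.48340509 -0.02429791  0.006     ]
 [ 0.4849284   0.04084218  0.006     ]]
pin tips [[ 0.54455282  0.02530808  0.028     ]
 [ 0.54379658 -0.00537517  0.028     ]
 [ 0.49757746 -0.00336835  0.028     ]
 [ 0.49835266  0.02704448  0.028     ]]
holder [[ 0.55942792 -0.11718206  0.008     ]
 [ 0.56741675 -0.29906442  0.008     ]
 [ 0.45446554 -0.29856372  0.008     ]
 [ 0.44859958 -0.12045889  0.008     ]]
knob [[ 0.50377594 -0.14412905  0.07      ]]
```

```bash
python3 - <<'E'
from h import *
s,st=shot("wrist","w0"); print(s['hand_eye'],s['fx'],s['distortion'])
go([.47,-.20,.30],2); go([.47,-.2,.30],92)
E
```

```text
[[ 1.21190589e-04 -9.55391602e-01 -2.95341958e-01  8.17562106e-02]
 [ 9.99999964e-01  1.86964035e-04 -1.94463681e-04 -7.68067095e-04]
 [ 2.41007292e-04 -2.95341923e-01  9.55391590e-01 -1.61698476e-01]
 [ 0.00000000e+00  0.00000000e+00  0.00000000e+00  1.00000000e+00]] 338.0617839578354 [-0.0860496  0.         0.         0.         0.       ]
shift [ 1.801  -1.3134 -0.3887] yaw -2.3298 (yaw now -67.89 tilt [-3.e-04  7.e-04 -1.e+00] q7 -0.09 )
shift [ 1.801  -1.3134 -0.3887] yaw 0.6702 (yaw now -67.89 tilt [-3.e-04  7.e-04 -1.e+00] q7 -0.09 )
```

```bash
python3 -m inch '[[[0.9,-0.65,-0.38],-1,-1],[[0.9,-0.65,-0.38],-1,-1],[[0.9,-0.65,-0.38],-1,-1],[[0.9,-0.65,-0.38],-1,-1],[[0.9,-0.65,-0.38],-1,-1]]'; python3 -c "
from h import *
go([.47,-.20,.30],2)"
```

```text
time: 0.82
tool_pos: [0.3559, -0.388, 0.3003]
tool_rot: [0.001, 0.897, 0.442, 0.001]
force: [-0.0, -0.2, -0.3]
grip_width: 0.0872
shift [ 1.0929 -0.1207  0.0013] yaw -1.3182 (yaw now -37.54 tilt [ 0.0025 -0.0016 -1.    ] q7 0.07 )
```

```bash
python3 -m inch '[[[1,-0.12,0],-1,-1],[[1,-0.12,0],-1,-1],[[1,-0.12,0],-1,-1],[[1,-0.12,0],-1,-1],[[1,-0.12,0],-1,-1],[[1,-0.12,0],-1,-1]]'; python3 -m inch '[[[0,0,0],-0.33,-1],[[0,0,0],-0.33,-1],[[0,0,0],-0.33,-1],[[0,0,0],-0.33,-1]]'; python3 - <<'E'
from h import *
s,st=shot("wrist","wh"); go([.47,-.20,.30],2); print(st['tool_pos'])
go([.47,.0,.30],-1.9); go([.47,.2,.30],17.6)
E
```

```text
time: 1.58
tool_pos: [0.456, -0.2205, 0.2982]
tool_rot: [-0.0, 0.755, 0.655, -0.0]
force: [0.2, 0.6, -0.3]
grip_width: 0.0871
time: 2.08
tool_pos: [0.4568, -0.2187, 0.2985]
tool_rot: [0.0, 0.696, 0.718, -0.0]
force: [-0.7, -0.2, -0.9]
grip_width: 0.0868
shift [ 0.0906  0.0688 -0.0073] yaw -0.0038 (yaw now 1.88 tilt [-0.e+00 -1.e-04 -1.e+00] q7 0.37 )
[ 0.45678272 -0.21871404  0.29853108]
shift [ 1.0901  0.1016 -0.0074] yaw 0.1262 (yaw now 1.88 tilt [-0.e+00 -1.e-04 -1.e+00] q7 0.37 )
shift [ 2.0895  0.1345 -0.0075] yaw -0.5238 (yaw now 1.88 tilt [-0.e+00 -1.e-04 -1.e+00] q7 0.37 )
```

View pics/wh.png

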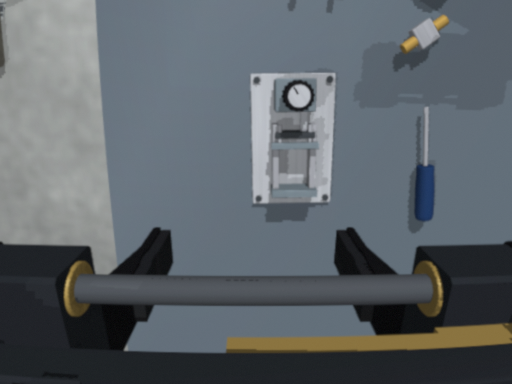

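Wrist view: the holder is upright in the picture at (250–337, 72–205), with the knob at (298,95). It is too far away for accuracy, so I take closer views over the holder, pins and tray.

```bash
python3 -m inch '[[[-0.288,0.231,0.74],0,-1],[[-0.288,0.231,0.74],0,-1],[[-0.288,0.231,0.74],0,-1],[[-0.288,0.231,0.74],0,-1],[[-0.288,0.231,0.74],0,-1],[[-0.288,0.231,0.74],0,-1]]'; python3 -c "
from h import *
shot('wrist','wh2')"
python3 -m inch '[[[1,0.1,0],0,-1],[[1,0.1,0],0,-1],[[1,0.1,0],0,-1],[[1,0.1,0],0,-1],[[1,0.1,0],0,-1],[[1,0.1,0],0,-1]]'; python3 -c "
from h import *
shot('wrist','wp2')"
python3 -m inch '[[[1,0.09,0],-0.52,-1],[[1,0.09,0],-0.52,-1],[[1,0.09,0],-0.52,-1],[[1,0.09,0],-0.52,-1],[[1,0.09,0],-0.52,-1],[[1,0.09,0],-0.52,-1]]'; python3 -c "
from h import *
shot('wrist','wt2')
a=[cv2.imread(f'pics/{n}.png')[:270] for n in ('wh2','wp2','wt2')]
a=[cv2.resize(i[:,100:500],(400,270)) for i in a]+[np.zeros((270,400,3),np.uint8)]
cv2.imwrite('pics/m1.png',np.vstack([np.hstack(a[:2]),np.hstack(a[2:])]))
"
```

```text
time: 2.88
tool_pos: [0.5059, -0.2741, 0.1528]
tool_rot: [0.002, 0.695, 0.719, 0.0]
force: [-0.1, 0.8, -0.1]
grip_width: 0.0869
time: 3.68
tool_pos: [0.5181, -0.0757, 0.1508]
tool_rot: [0.0, 0.695, 0.719, -0.0]
force: [-0.7, -0.4, -0.5]
grip_width: 0.087
time: 4.47
tool_pos: [0.5296, 0.1242, 0.1503]
tool_rot: [0.0, 0.592, 0.806, -0.001]
force: [0.3, 0.3, -0.1]
grip_width: 0.0871
```

View pics/m1.png

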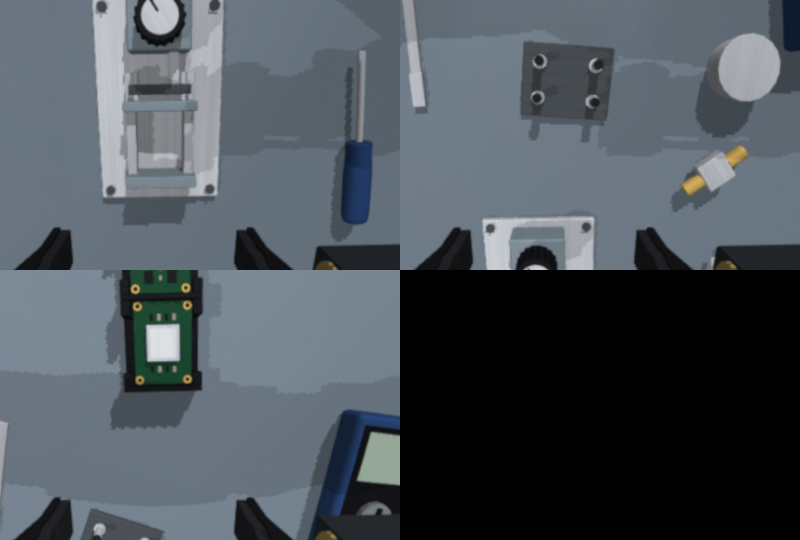

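Close views (montage pixels): the pin tips are at (540,61), (597,65), (593,102) and (537,97), the board spans (134–197, 300–386), and the holder's front edge runs (104,198)–(219,197). I refine these numerically.

```bash
cat > fit.py <<'E'
from h import *
from scipy.optimize import least_squares
def fit(s,st,model,px,g):
    m=np.float64(model)
    def P(p): c,q=np.cos(p[2]),np.sin(p[2]); return np.c_[p[0]+c*m[:,0]-q*m[:,1],p[1]+q*m[:,0]+c*m[:,1],m[:,2]]
    r=least_squares(lambda p:(w2px(s,P(p),st)-px).ravel(),g,loss='soft_l1')
    print("fit",r.x[:2].round(4),"yaw",np.degrees(r.x[2]).round(2),"res",(w2px(s,P(r.x),st)-px).round(1).tolist()); return r.x,P
def blobs(mask,lo,hi):
    n,l,t,c=cv2.connectedComponentsWithStats(mask.astype(np.uint8)); return [(tuple(c[i].round(1)),t[i,4]) for i in range(1,n) if lo<t[i,4]<hi]
E
python3 - <<'E'
from fit import *
# pins
s,st=load('wp2'); g=cv2.cvtColor(s['img'],cv2.COLOR_RGB2GRAY)
roi=np.zeros(g.shape,bool); roi[40:120,222:314]=1
b=blobs((g>140)&roi,8,300); print("pins",b)
# board
s2,st2=load('wt2'); hsv=cv2.cvtColor(s2['img'],cv2.COLOR_RGB2HSV)
sh=(hsv[...,1]<40)&(hsv[...,2]>190); sh[:40]=0; sh[140:]=0; sh[:,:220]=0; sh[:,320:]=0
print("shield",cv2.minAreaRect(np.argwhere(sh)[:,::-1].astype(np.float32)))
yel=(hsv[...,0]>15)&(hsv[...,0]<32)&(hsv[...,1]>90)&(hsv[...,2]>110); yel[:,:220]=0; yel[:,320:]=0; yel[150:]=0
print("yel",blobs(yel,4,200))
# holder candidate intensity rows
big=lambda f,r0,r1,c0,c1,k:cv2.resize(cv2.imread(f'pics/{f}.png')[r0:r1,c0:c1],None,fx=k,fy=k,interpolation=cv2.INTER_CUBIC)
cv2.imwrite('pics/m2.png',np.hstack([big('wh2',0,210,185,325,2.8),big('wt2',0,210,185,325,2.8)]))
E
```

```text
pins [((np.float64(244.1), np.float64(61.7)), np.int32(16)), ((np.float64(291.2), np.float64(63.5)), np.int32(28)), ((np.float64(242.0), np.float64(94.5)), np.int32(10)), ((np.float64(287.1), np.float64(101.2)), np.int32(20))]
shield ((262.5, 72.5), (35.0, 31.0), 90.0)
yel [((np.float64(285.3), np.float64(17.4)), np.int32(64)), ((np.float64(234.9), np.float64(18.6)), np.int32(63)), ((np.float64(286.8), np.float64(34.9)), np.int32(58)), ((np.float64(236.9), np.float64(36.2)), np.int32(56)), ((np.float64(286.9), np.float64(108.6)), np.int32(53)), ((np.float64(239.3), np.float64(109.5)), np.int32(48))]
```

View pics/m2.png

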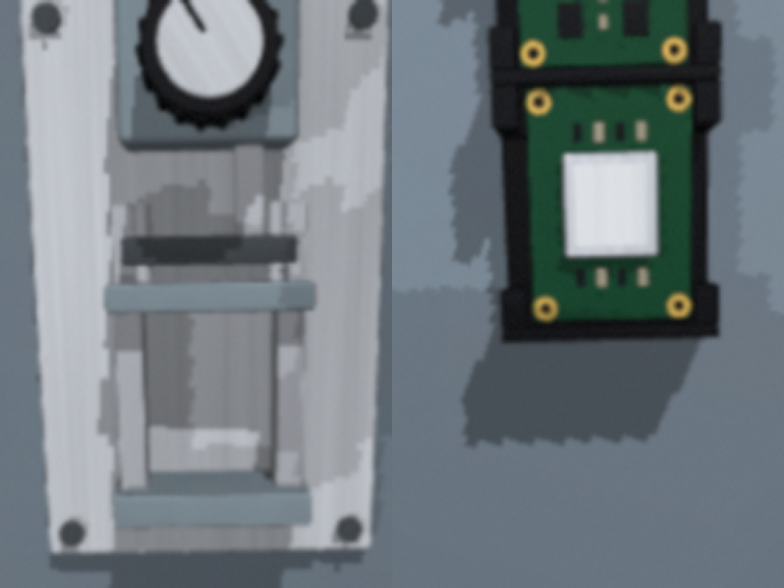

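```bash
python3 - <<'E'
from fit import *
s,st=load('wp2')
m=[[-.024,.015,.028],[.024,.015,.028],[.024,-.015,.028],[-.024,-.015,.028],[-.039,.031,.006],[.039,.031,.006],[.039,-.031,.006],[-.039,-.031,.006]]
fit(s,st,m,np.array([[240,61],[297,65],[293,102],[237,97],[224,42],[314,47],[308,122],[221,117.]]),[.52,.01,0])
s,st=load('wh2'); v=lambda l:np.array(l)/2.8+[185,0]
fit(s,st,[[-.055,-.052,.008],[.055,-.052,.008],[-.03,-.023,.041],[.03,-.023,.041],[0,.097,.07]],v([[50,551],[371,547],[118,490],[310,486],[210,40.]]),[.5,-.24,0])
J=px2w(s,v([[106,310],[314,308]]),.041,st); print("sliding jaw face (top edge)",J)
s,st=load('wt2')
r=px2w(s,[[286.8,34.9],[236.9,36.2],[239.3,109.5],[286.9,108.6]],.0292,st)
print("rings",r.round(4).tolist(),"mean",r.mean(0)); a=r[0]+r[1]-r[2]-r[3]; print("yaw long",np.degrees(np.arctan2(a[1],a[0]))); a=r[0]+r[3]-r[1]-r[2]; print("yaw short",np.degrees(np.arctan2(a[1],a[0])))
print("shield",px2w(s,[[262.5,72.5]],.0332,st))
t=px2w(s,np.array([[503,340],[718,335],[501,130],[720,125]])/2.8+[45,0],.032,st);print("tray",t)
c=t[:2].mean(0);print("now tool yaw",yaw(st))
E
```

```text
fit [0.5271 0.0102] yaw -1.34 res [[-1.2, -0.2], [1.7, -0.5], [2.5, 0.6], [0.1, 2.1], [-1.0, 0.1], [0.4, 0.9], [-0.5, -1.4], [-0.4, -1.4]]
fit [ 0.5112 -0.2408] yaw 2.95 res [[-0.1, 0.1], [0.2, -0.4], [-2.1, 1.0], [1.0, 1.3], [0.1, -1.9]]
sliding jaw face (top edge) [[ 0.4800188  -0.21168248  0.041     ]
 [ 0.53890797 -0.20900546  0.041     ]]
rings [[0.5185, 0.2479, 0.0292], [0.4817, 0.2352, 0.0292], [0.4999, 0.1816, 0.0292], [0.5369, 0.194, 0.0292]] mean [0.5092463  0.21467881 0.0292    ]
yaw long 108.80479528723978
yaw short 18.757417107312786
shield [[0.50905956 0.21488664 0.0332    ]]
tray [[0.49125991 0.16906844 0.032     ]
 [0.55080173 0.18933533 0.032     ]
 [0.47446418 0.22468422 0.032     ]
 [0.53205192 0.24428477 0.032     ]]
now tool yaw 17.413048205432947
```

```bash
python3 -c "
from h import *
go([.5091,.2148,.0090],18.8)"
```

```text
shift [0.4631 0.0381 0.7063] yaw -0.0464 (yaw now 17.41 tilt [-2.e-04 -1.e-03 -1.e+00] q7 -0.16 )
```

```bash
python3 -m inch '[[[0.46,0.038,0.3],-0.046,-1],[[0.46,0.038,0.3],-0.046,-1],[[0.46,0.038,0.3],-0.046,-1],[[0.463,0.038,0.45],-0.046,-1],[[0.463,0.038,0.55],-0.046,-1],[[0.463,0.038,0.62],-0.046,-1],[[0.463,0.038,0.68],-0.046,-1],[[0.463,0.038,0.706],-0.046,-1],[[0.463,0.038,0.706],-0.046,-1],[[0.463,0.038,0.706],-0.046,-1]]' 12; python3 -c "
from h import *
go([.5091,.2148,.0090],18.8)"
```

```text
time: 5.78
tool_pos: [0.5088, 0.2175, 0.0099]
tool_rot: [0.0, 0.581, 0.814, 0.0]
force: [-0.6, 1.4, -0.2]
grip_width: 0.0871
shift [-0.0135 -0.0029  0.0044] yaw 0.0062 (yaw now 18.99 tilt [ 9.e-04  2.e-04 -1.e+00] q7 -0.44 )
```

```bash
python3 -m inch '[[[-0.012,-0.003,0.004],0,-1],[[-0.012,-0.003,0.004],0,-1],[[-0.012,-0.003,0.004],0,0],[[-0.012,-0.003,0.004],0,0.1],[[-0.012,-0.003,0.004],0,0.5],[[-0.012,-0.003,0.004],0,1],[[-0.012,-0.003,0.004],0,1],[[-0.012,-0.003,0.004],0,1],[[-0.012,-0.003,0.004],0,1]]' 12; python3 -c "
from h import *
go([.5091,.2148,.0090],18.8)
print(ctrl.state()['force'],ctrl.state()['tool_pos'])"
```

```text
time: 6.9
tool_pos: [0.5086, 0.2149, 0.0085]
tool_rot: [0.0, 0.581, 0.814, -0.0]
force: [0.1, 0.1, 0.2]
grip_width: 0.0455
shift [-0.0013  0.0022 -0.0024] yaw 0.0062 (yaw now 18.99 tilt [ 0. -0. -1.] q7 -0.43 )
[0.13717611 0.06434219 0.18626832] [0.50859163 0.2149063  0.00851307]
```

```bash
python3 -m inch '[[[0,0,-0.03],0,1],[[0,0,-0.1],0,1],[[0,0,-0.2],0,1],[[0,0,-0.35],0,1],[[0,0,-0.5],0,1],[[0,0,-0.5],0,1],[[0,0,-0.5],0,1]]'; python3 -c "
from h import *
go([.5271,.0102,.108],88.66)"
```

```text
time: 7.78
tool_pos: [0.5085, 0.2147, 0.1088]
tool_rot: [0.0, 0.581, 0.814, 0.0]
force: [0.2, 0.2, -0.8]
grip_width: 0.0454
shift [-0.9972 -0.2448  0.0044] yaw -2.3227 (yaw now 18.98 tilt [ 5.e-04 -3.e-04 -1.e+00] q7 -0.35 )
```

```bash
python3 -m inch '[[[-0.15,-0.03,0],-0.2,1],[[-0.4,-0.1,0],-0.5,1],[[-0.65,-0.16,0],-0.8,1],[[-0.85,-0.2,0],-1,1],[[-0.99,-0.245,0],-1,1],[[-0.99,-0.245,0],-1,1],[[-0.99,-0.245,0],-1,1]]'; python3 -m inch '[[[0,0,0],-0.33,1],[[0,0,0],-0.66,1],[[0,0,0],-1,1],[[0,0,0],-1,1],[[0,0,0],-1,1]]';python3 -c "
from h import *
go([.5271,.0102,.108],88.66)"
```

```text
time: 8.65
tool_pos: [0.5263, 0.0125, 0.1081]
tool_rot: [-0.0, 0.35, 0.937, 0.0]
force: [-1.4, 1.1, -0.9]
grip_width: 0.0453
time: 9.28
tool_pos: [0.5265, 0.0125, 0.1085]
tool_rot: [-0.0, 0.097, 0.995, 0.0]
force: [0.7, 0.4, -0.1]
grip_width: 0.0459
shift [-0.005  -0.0106  0.0023] yaw -0.3281 (yaw now 78.82 tilt [-2.e-04  2.e-04 -1.e+00] q7 1.06 )
```

```bash
python3 -m inch '[[[-0.005,-0.011,0.1],-0.328,1],[[-0.005,-0.011,0.2],-0.328,1],[[-0.005,-0.011,0.25],-0.328,1],[[-0.005,-0.011,0.25],-0.328,1],[[-0.005,-0.011,0.25],-0.328,1]]'; python3 -c "
from h import *
go([.5271,.0102,.0112],88.66)
shot('wrist','wq');shot('scene','sq')
a=cv2.imread('pics/wq.png');b=cv2.imread('pics/sq.png')
s,st=load('sq');p=w2px(s,[[.527,.01,.03]])[0];print(p)
x,y=p.astype(int);b=cv2.resize(b[max(0,y-70):y+70,x-70:x+70],(384,384),interpolation=cv2.INTER_CUBIC)
cv2.imwrite('pics/m3.png',np.hstack([a[:,80:480],b]))"
```

```text
time: 9.9
tool_pos: [0.5276, 0.0096, 0.0591]
tool_rot: [0.0, 0.011, 1.0, -0.0]
force: [-0.2, 1.2, 0.6]
grip_width: 0.0455
shift [0.0027 0.0029 0.2393] yaw 0.0034 (yaw now 88.76 tilt [ 7.e-04 -0.e+00 -1.e+00] q7 1.18 )
[255.63905938 190.66815417]
```

View pics/m3.png

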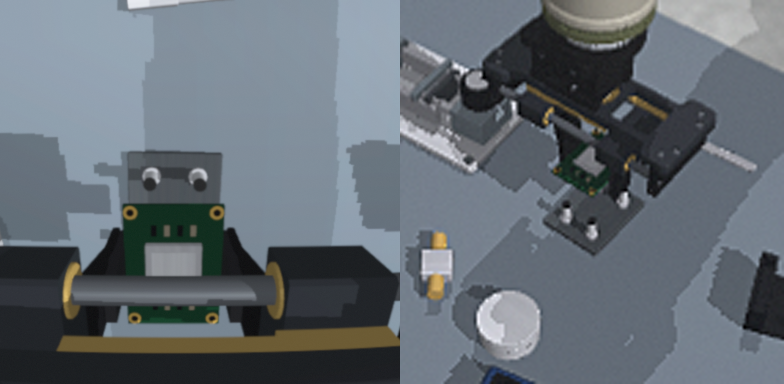

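Left: the board is held level by its long edges, with its rings at (130,212) and (217,213). The two pins at the pins' -x end are visible at (151,174) and (198,174) in the montage, 80 px less than in the image.

```bash
python3 - <<'E'
from fit import *
s,st=load('wq')
p=px2w(s,[[231,174.],[278,174]],.028,st);print("pins",p,"expected",[.5271-.024*np.cos(.023),.0102])
hsv=cv2.cvtColor(s['img'],cv2.COLOR_RGB2HSV)
yel=(hsv[...,0]>15)&(hsv[...,0]<32)&(hsv[...,1]>90)&(hsv[...,2]>110); yel[:195]=0;yel[330:]=0;yel[:,:190]=0;yel[:,310:]=0
b=blobs(yel,10,300);print(b)
q=[c for c,a in b if (c[1]<222 or c[1]>310)]
r=px2w(s,q,.0792,st);print(r,r.mean(0),st['tool_pos'])
pl=px2w(s,[[126+80,152.],[222+80,151]],.006,st);print("plate edge",pl)
E
```

```text
pins [[ 0.49551181 -0.00185931  0.028     ]
 [ 0.49611057  0.0258143   0.028     ]] expected [np.float64(0.5031063477201639), 0.0102]
[((np.float64(209.5), np.float64(212.2)), np.int32(98)), ((np.float64(296.5), np.float64(212.3)), np.int32(97)), ((np.float64(214.6), np.float64(317.9)), np.int32(68)), ((np.float64(291.9), np.float64(318.0)), np.int32(69))]
[[ 0.4996536  -0.00853107  0.0792    ]
 [ 0.50055048  0.03048922  0.0792    ]
 [ 0.5569233  -0.0096561   0.0792    ]
 [ 0.55784713  0.02939705  0.0792    ]] [0.52874362 0.01042477 0.0792    ] [0.52759248 0.00961884 0.05906541]
plate edge [[ 0.48623063 -0.01899191  0.006     ]
 [ 0.48691138  0.04286869  0.006     ]]
```

```bash
python3 -m inch '[[[0.008,0.003,0.05],0,1],[[0.008,0.003,0.1],0,1],[[0.008,0.003,0.15],0,1],[[0.008,0.003,0.19],0,1],[[0.008,0.003,0.215],0,1],[[0.008,0.003,0.23],0,1],[[0.008,0.003,0.238],0,1],[[0.008,0.003,0.242],0,1],[[0.008,0.003,0.245],0,1],[[0.008,0.003,0.245],0,1]]'; python3 -c "
from h import *
go([.526,.0102,.0105],88.66);print(ctrl.state()['force'])"
```

```text
time: 11.25
tool_pos: [0.5258, 0.01, 0.0104]
tool_rot: [0.0, 0.01, 1.0, -0.0]
force: [-4.1, -0.0, 9.3]
grip_width: 0.0456
shift [-0.0009  0.001  -0.0006] yaw 0.0055 (yaw now 88.83 tilt [ 3.e-04 -7.e-04 -1.e+00] q7 1.13 )
[-4.08886811 -0.02494699  9.32799536]
```

```bash
python3 -m inch '[[[0,0,-0.002],0,0.8],[[0,0,-0.002],0,0],[[0,0,-0.002],0,-0.5],[[0,0,-0.002],0,-1],[[0,0,-0.002],0,-1],[[0,0,-0.002],0,-1],[[0,0,-0.002],0,-1],[[0,0,-0.002],0,-1]]'; python3 -m inch '[[[0,0,-0.1],0,-1],[[0,0,-0.3],0,-1],[[0,0,-0.5],0,-1],[[0,0,-0.7],0,-1],[[0.3,0,-0.7],0,-1],[[0.3,0,-0.7],0,-1],[[0.3,0,-0.7],0,-1],[[0.3,0,-0.7],0,-1]]'; python3 - <<'E'
from fit import *
s,st=shot('wrist','wr')
hsv=cv2.cvtColor(s['img'],cv2.COLOR_RGB2HSV)
yel=(hsv[...,0]>15)&(hsv[...,0]<32)&(hsv[...,1]>90)&(hsv[...,2]>110)
b=blobs(yel,10,300);print(b)
go([.5271,.0102,.15],-1.34)
E
```

```text
time: 12.25
tool_pos: [0.5257, 0.01, 0.0099]
tool_rot: [0.0, 0.01, 1.0, -0.0]
force: [-0.5, 0.5, -0.9]
grip_width: 0.0861
time: 13.25
tool_pos: [0.4666, 0.0115, 0.1505]
tool_rot: [0.0, 0.01, 1.0, 0.0]
force: [0.1, 0.6, -0.6]
grip_width: 0.0871
[((np.float64(506.4), np.float64(188.4)), np.int32(36)), ((np.float64(230.7), np.float64(217.8)), np.int32(39)), ((np.float64(274.4), np.float64(217.7)), np.int32(43)), ((np.float64(509.5), np.float64(224.8)), np.int32(18)), ((np.float64(232.2), np.float64(272.7)), np.int32(20)), ((np.float64(273.1), np.float64(272.8)), np.int32(26)), ((np.float64(440.1), np.float64(291.8)), np.int32(31)), ((np.float64(176.1), np.float64(340.4)), np.int32(216))]
shift [-0.3031 -0.0009  0.0013] yaw -2.9939 (yaw now 88.84 tilt [ 4.0e-04  1.3e-03 -1.0e+00] q7 1.35 )
```

View pics/wr.png

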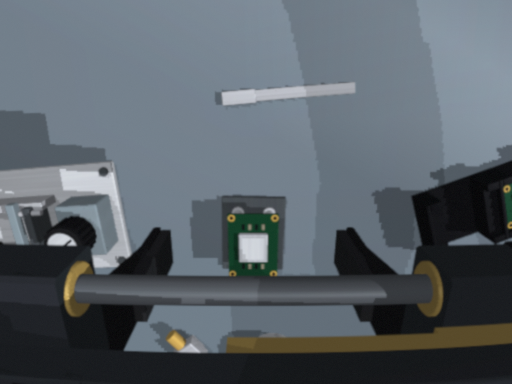

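The board rests on the pins with its rings at (230,218), (274,218), (232,273) and (273,273). The feet of the pins at the -x end just show at row 210.

```bash
python3 - <<'E'
from fit import *
s,st=load('wr')
r=px2w(s,[[230.7,217.8],[274.4,217.7],[232.2,272.7],[273.1,272.8]],.0312,st);print(r,r.mean(0))
E
python3 -m inch '[[[-0.1,0,0],0.33,-1],[[-0.2,0,0],0.66,-1],[[-0.27,0,0],1,-1],[[-0.27,0,0],1,-1]]'; python3 -m inch '[[[0,0,0],0.33,-1],[[0,0,0],0.66,-1],[[0,0,0],1,-1],[[0,0,0],1,-1]]'; python3 -m inch '[[[0,0,0],0.33,-1],[[0,0,0],0.66,-1],[[0,0,0],1,-1],[[0,0,0],1,-1],[[0,0,0],1,-1]]'; python3 - <<'E'
from h import *
go([.5271,.0102-.075,.15],-1.34)
E
```

```text
[[ 0.49799427 -0.00815256  0.0312    ]
 [ 0.49871527  0.03093561  0.0312    ]
 [ 0.55412817 -0.00907442  0.0312    ]
 [ 0.55505961  0.02971574  0.0312    ]] [0.52647433 0.01085609 0.0312    ]
time: 13.8
tool_pos: [0.5204, 0.0108, 0.1495]
tool_rot: [-0.001, 0.268, 0.963, 0.001]
force: [0.5, -0.6, 0.5]
grip_width: 0.0866
time: 14.3
tool_pos: [0.5193, 0.0104, 0.1499]
tool_rot: [-0.0, 0.507, 0.862, -0.0]
force: [-0.2, 0.4, -0.0]
grip_width: 0.0869
time: 14.92
tool_pos: [0.5195, 0.0102, 0.1499]
tool_rot: [-0.0, 0.712, 0.702, -0.0]
force: [-0.3, -0.8, 1.7]
grip_width: 0.0872
shift [-0.3744  0.043  -0.0006] yaw 0.019 (yaw now -0.77 tilt [-2.e-04  0.e+00 -1.e+00] q7 -0.25 )
```

```bash
python3 -m inch '[[[0.004,0.035,0.15],0.01,-1],[[0.004,0.035,0.3],0.01,-1],[[0.004,0.035,0.45],0.01,-1],[[0.004,0.035,0.55],0.01,-1],[[0.004,0.035,0.63],0.01,-1],[[0.004,0.035,0.67],0.01,-1],[[0.004,0.035,0.692],0.01,-1],[[0.004,0.035,0.692],0.01,-1],[[0.004,0.035,0.692],0.01,-1]]'; python3 - <<'E'
from h import *
go([.5265,.0109,.0113],-1.1); print(ctrl.state()['force'])
E
```

```text
time: 16.05
tool_pos: [0.5271, 0.0108, 0.0121]
tool_rot: [0.0, 0.716, 0.698, 0.0]
force: [-0.7, 0.2, -1.1]
grip_width: 0.0874
shift [ 0.0005 -0.003   0.004 ] yaw -0.0123 (yaw now -1.47 tilt [ 1.e-03 -2.e-04 -1.e+00] q7 -0.38 )
[-0.67861389  0.21242635 -1.10938989]
```

```bash
python3 -m inch '[[[0,-0.003,0.003],-0.012,-0.7],[[0,-0.003,0.003],-0.012,-0.5],[[0,-0.003,0.003],-0.012,-0.4],[[0,-0.003,0.003],-0.012,0],[[0,-0.003,0.003],-0.012,1],[[0,-0.003,0.003],-0.012,1],[[0,-0.003,0.003],-0.012,1],[[0,-0.003,0.003],-0.012,1]]' 12; python3 - <<'E'
from h import *
go([.5265,.0109,.1],2.95); print(ctrl.state()['force'])
E
```

```text
time: 17.05
tool_pos: [0.5262, 0.0108, 0.011]
tool_rot: [0.0, 0.714, 0.7, 0.0]
force: [0.8, -0.7, 2.1]
grip_width: 0.0637
shift [ 0.0007  0.0018 -0.4449] yaw -0.1357 (yaw now -1.12 tilt [ 2.e-04 -1.e-04 -1.e+00] q7 -0.38 )
[ 0.77100598 -0.68286858  2.09136625]
```

```bash
python3 -m inch '[[[0,0,-0.03],0,1],[[0,0,-0.1],0,1],[[0,0,-0.25],0,1],[[0,0,-0.4],0,1],[[0,0,-0.5],0,1],[[0,0,-0.6],0,1],[[0,0,-0.6],0,1],[[-0.2,0,-0.6],-0.05,1],[[-0.4,-0.02,-0.6],-0.13,1],[[-0.7,-0.03,-0.6],-0.13,1],[[-0.9,-0.04,-0.6],-0.13,1],[[-0.9,-0.04,-0.6],-0.13,1]]'; python3 - <<'E'
from h import *
go([.515,-.315,.13],2.95)
E
```

```text
time: 18.55
tool_pos: [0.5133, -0.1728, 0.13]
tool_rot: [-0.0, 0.692, 0.722, -0.001]
force: [-0.7, 0.7, 0.5]
grip_width: 0.0637
shift [-7.107e-01 -2.190e-02  3.000e-04] yaw -0.0166 (yaw now 2.45 tilt [-1.5e-03 -6.0e-04 -1.0e+00] q7 0.15 )
```

```bash
python3 -m inch '[[[-0.2,-0.01,0],-0.016,1],[[-0.5,-0.02,0],-0.016,1],[[-0.7,-0.02,0],-0.016,1],[[-0.7,-0.02,0],-0.016,1],[[-0.7,-0.02,0],-0.016,1],[[-0.7,-0.02,0],-0.016,1]]'; python3 - <<'E'
from h import *
s,st=shot('wrist','wk'); print(st['tool_pos'],yaw(st)); shot('wrist','wk_b')
b=cv2.resize(cv2.imread('pics/wk.png')[0:225,160:360],None,fx=2.66,fy=2.66,interpolation=cv2.INTER_CUBIC)
cv2.imwrite('pics/m5.png',b)
E
```

```text
time: 19.3
tool_pos: [0.5179, -0.3071, 0.1309]
tool_rot: [-0.0, 0.686, 0.728, 0.0]
force: [-0.4, -0.2, -0.6]
grip_width: 0.0637
[ 0.51785791 -0.30709119  0.13094185] 3.4108478043449817
```

View pics/m5.png

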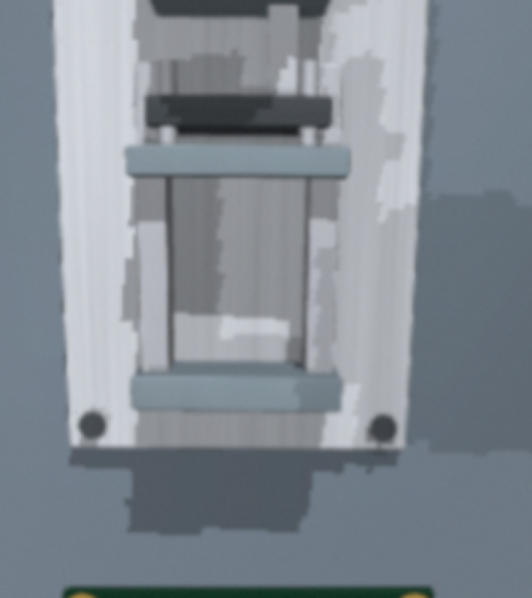

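Close view of the holder (crop pixels): the fixed jaw's top inner edge runs (132,377)–(341,376), the sliding jaw's face edge (127,176)–(349,174), and the base corners are at (70,447) and (405,449).

```bash
python3 - <<'E'
from fit import *
s,st=load('wk'); v=lambda l:np.array(l,float)/2.66+[160,0]
p,_=fit(s,st,[[-.055,-.052,.008],[.055,-.052,.008],[-.03,-.023,.041],[.03,-.023,.041]],v([[70,447],[405,449],[132,377],[341,376]]),[.5,-.24,0])
W=px2w(s,v([[132,377],[341,376],[127,175],[349,174]]),.041,st);print(W.round(4))
B=px2w(s,v([[70,447],[405,449],[55,0],[427,0]]),.008,st);print(B.round(4))
r=px2w(s,v([[139,300],[170,300],[305,300],[336,300]]),.032,st);print("rails",r.round(4))
# board held: rings, far ones not visible; print any
hsv=cv2.cvtColor(s['img'],cv2.COLOR_RGB2HSV)
yel=(hsv[...,0]>15)&(hsv[...,0]<32)&(hsv[...,1]>90)&(hsv[...,2]>110); yel[:,:150]=0; yel[:,370:]=0
b=blobs(yel,10,400);print(b)
q=[c for c,a in b if c[1]<330 and a<150]
rr=px2w(s,q,st['tool_pos'][2]+.0202,st);print(rr.round(4),rr.mean(0)-st['tool_pos'])
E
```

```text
fit [ 0.5109 -0.2418] yaw 3.22 res [[-0.4, 0.5], [0.4, 0.1], [-0.8, -0.5], [0.8, 0.1]]
[[ 0.4829 -0.2668  0.041 ]
 [ 0.5416 -0.263   0.041 ]
 [ 0.4801 -0.2126  0.041 ]
 [ 0.539  -0.2089  0.041 ]]
[[ 0.4593 -0.2964  0.008 ]
 [ 0.5683 -0.2906  0.008 ]
 [ 0.4532 -0.1627  0.008 ]
 [ 0.5611 -0.1563  0.008 ]]
rails [[ 0.4832 -0.2461  0.032 ]
 [ 0.4921 -0.2456  0.032 ]
 [ 0.5304 -0.2433  0.032 ]
 [ 0.5393 -0.2428  0.032 ]]
[((np.float64(190.6), np.float64(229.3)), np.int32(110)), ((np.float64(315.2), np.float64(229.3)), np.int32(106))]
[[ 0.4881 -0.289   0.1511]
 [ 0.5449 -0.2857  0.1511]] [-0.00137735  0.01975101  0.0202    ]
```

```bash
python3 -c "
from h import *
go([.5109,-.2379,.06],3.3)"
```

```text
shift [ 0.3508 -0.0136  0.3555] yaw 0.0023 (yaw now 3.37 tilt [ 2.e-04 -0.e+00 -1.e+00] q7 0.36 )
```

```bash
python3 -m inch '[[[0.1,-0.005,0],0,1],[[0.25,-0.0136,0],0,1],[[0.34,-0.0136,0.1],0,1],[[0.35,-0.0136,0.2],0,1],[[0.35,-0.0136,0.3],0,1],[[0.35,-0.0136,0.35],0,1],[[0.35,-0.0136,0.35],0,1],[[0.35,-0.0136,0.35],0,1]]'; python3 - <<'E'
from h import *
go([.5109,-.2379,.015],3.3)
shot('scene','sk');s,st=load('sk'); shot('wrist','wl')
x,y=w2px(s,[[.51,-.22,.04]])[0].astype(int);b=cv2.imread('pics/sk.png')
b=cv2.resize(b[y-60:y+60,x-60:x+60],(384,384),interpolation=cv2.INTER_CUBIC)
cv2.imwrite('pics/m6.png',np.hstack([cv2.imread('pics/wl.png')[:,80:480],b]))
E
```

```text
time: 20.4
tool_pos: [0.5111, -0.2395, 0.0616]
tool_rot: [0.0, 0.687, 0.727, 0.0]
force: [-0.3, -0.4, 0.5]
grip_width: 0.0638
shift [ 0.0082 -0.0008  0.2328] yaw -0.0017 (yaw now 3.25 tilt [ 9.e-04 -4.e-04 -1.e+00] q7 0.23 )
```

View pics/m6.png

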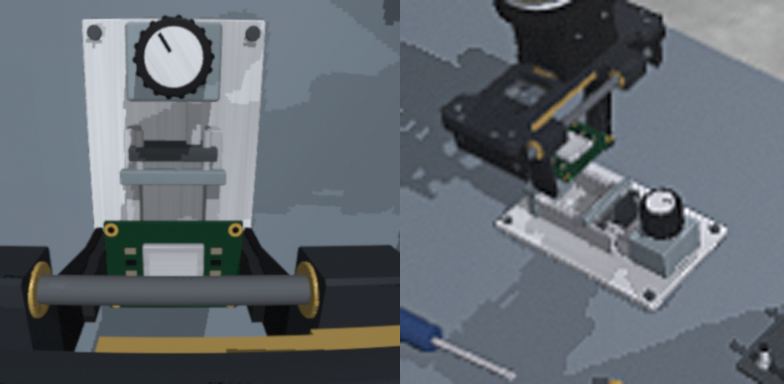

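The board is aligned above the gap between the jaws. The knob's top centre is at (173,57) in the left half. I lower the board slowly.

```bash
python3 -m inch '[[[0.008,0,0.04],0,1],[[0.008,0,0.08],0,1],[[0.008,0,0.12],0,1],[[0.008,0,0.15],0,1],[[0.008,0,0.175],0,1],[[0.008,0,0.195],0,1],[[0.008,0,0.21],0,1],[[0.008,0,0.22],0,1],[[0.008,0,0.227],0,1],[[0.008,0,0.231],0,1],[[0.008,0,0.231],0,1]]'; python3 - <<'E'
from h import *
go([.5109,-.2379,.015],3.3); print(ctrl.state()['force'])
s,st=load('wl'); print("knob",px2w(s,[[253,57]],.07,st))
E
```

```text
time: 21.88
tool_pos: [0.5106, -0.2378, 0.015]
tool_rot: [0.0, 0.687, 0.727, -0.0]
force: [-2.0, 1.0, 3.3]
grip_width: 0.0635
shift [-0.0008  0.0014  0.    ] yaw -0.0012 (yaw now 3.26 tilt [ 1.e-04 -2.e-04 -1.e+00] q7 0.2 )
[-2.04100492  0.95606135  3.32354591]
knob [[ 0.50563402 -0.14512304  0.07      ]]
```

```bash
python3 -m inch '[[[0,0,0.002],0,1],[[0,0,0.002],0,0.8],[[0,0,0.002],0,0],[[0,0,0.001],0,-0.5],[[0,0,0],0,-1],[[0,0,0],0,-1],[[0,0,0],0,-1],[[0,0,0],0,-1],[[0,0,0],0,-1]]'; python3 -m inch '[[[0,0,-0.1],0,-1],[[0,0,-0.3],0,-1],[[0,0,-0.5],0,-1],[[0,0,-0.55],0,-1],[[-0.35,0,-0.55],0,-1],[[-0.35,0,-0.55],0,-1],[[-0.35,0,-0.55],0,-1],[[-0.35,0,-0.55],0,-1]]'; python3 - <<'E'
from h import *
s,st=shot('wrist','wm'); print(st['tool_pos'])
cv2.imwrite('pics/m7.png',cv2.resize(cv2.imread('pics/wm.png')[0:225,160:360],None,fx=2.66,fy=2.66,interpolation=cv2.INTER_CUBIC))
go([.5055,-.145,.15],93.3)
E
```

```text
time: 23.0
tool_pos: [0.5106, -0.2378, 0.0148]
tool_rot: [0.0, 0.687, 0.727, -0.0]
force: [-0.3, -0.7, -0.1]
grip_width: 0.087
time: 24.0
tool_pos: [0.5148, -0.306, 0.1247]
tool_rot: [-0.0, 0.686, 0.728, 0.0]
force: [-0.0, 1.0, 0.4]
grip_width: 0.0872
[ 0.5148002  -0.30597741  0.12474915]
shift [ 8.066e-01  8.000e-04 -1.255e-01] yaw -2.9974 (yaw now 3.38 tilt [ 0.e+00  5.e-04 -1.e+00] q7 0.36 )
```

View pics/m7.png

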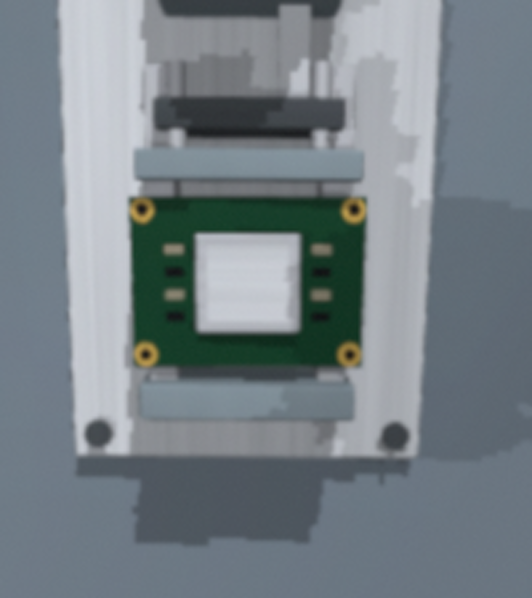

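The board lies square on the rails between the jaws, with small gaps on both sides (rows 180–197 and 366–378). Next I move to the knob, pre-turned counterclockwise.

```bash
python3 -m inch '[[[0.2,0,-0.1],-0.33,-1],[[0.4,0,-0.12],-0.66,-1],[[0.6,0,-0.12],-1,-1],[[0.806,0,-0.12],-1,-1],[[0.806,0,-0.12],-1,-1]]'; python3 -m inch '[[[0,0,0],-0.33,-1],[[0,0,0],-0.66,-1],[[0,0,0],-1,-1],[[0,0,0],-1,-1]]'; python3 -m inch '[[[0,0,0],-0.33,-1],[[0,0,0],-0.66,-1],[[0,0,0],-1,-1],[[0,0,0],-1,-1],[[0,0,0],-1,-1]]'; python3 -c "
from h import *
go([.5055,-.145,.0425],93.3)"
```

```text
time: 24.68
tool_pos: [0.5055, -0.1422, 0.1492]
tool_rot: [0.0, 0.472, 0.881, 0.0]
force: [0.2, -0.6, -0.5]
grip_width: 0.0872
time: 25.18
tool_pos: [0.5053, -0.1468, 0.1487]
tool_rot: [-0.0, 0.232, 0.973, -0.0]
force: [0.6, -0.2, -0.1]
grip_width: 0.0872
time: 25.8
tool_pos: [0.5053, -0.1467, 0.1487]
tool_rot: [-0.0, -0.026, 1.0, -0.0]
force: [-0.1, -0.1, 0.2]
grip_width: 0.087
shift [-0.0013  0.0085  0.5312] yaw -0.0126 (yaw now 92.92 tilt [-0.e+00 -1.e-04 -1.e+00] q7 1.64 )
```

```bash
python3 -m inch '[[[-0.001,0.0085,0],0,-0.15],[[-0.001,0.0085,0.1],0,-0.15],[[-0.001,0.0085,0.2],0,-0.15],[[-0.001,0.0085,0.25],0,-0.15],[[-0.001,0.0085,0.3],0,-0.15],[[-0.001,0.0085,0.38],0,-0.15],[[-0.001,0.0085,0.46],0,-0.15],[[-0.001,0.0085,0.51],0,-0.15],[[-0.001,0.0085,0.52],0,-0.15],[[-0.001,0.0085,0.52],0,-0.15]]' 30; python3 -m inch '[[[0,0,0],0,0.2],[[0,0,0],0,1],[[0,0,0],0,1],[[0,0,0],0,1],[[0,0,0],0,1]]' 30; python3 -c "
from h import *
go([.5055,-.145,.0445],93.3);s=ctrl.state();print(s['force'],s['ft_torque'])"
```

```text
time: 27.05
tool_pos: [0.5057, -0.1449, 0.045]
tool_rot: [0.0, -0.029, 1.0, -0.0]
force: [-0.4, 0.7, 0.7]
grip_width: 0.0498
time: 27.68
tool_pos: [0.5058, -0.1458, 0.0451]
tool_rot: [0.0, -0.028, 1.0, -0.001]
force: [-1.4, -5.1, 3.2]
grip_width: 0.0332
shift [0.0011 0.0038 0.0031] yaw -0.0023 (yaw now 93.23 tilt [ 7.0e-04 -1.1e-03 -1.0e+00] q7 1.55 )
[-1.35909528 -5.10660214  3.2375044 ] [-1.0291342  -0.12107126 -0.01403283]
```

```bash
T="from h import *
s=ctrl.state();print(yaw(s).round(1),s['force'].round(1),s['ft_torque'].round(3),s['q'][6].round(2))"; python3 -m inch '[[[0,-0.004,0],0.2,1],[[0,-0.004,0],0.4,1],[[0,-0.004,0],0.6,1],[[0,-0.004,0],0.8,1],[[0,-0.004,0],1,1],[[0,-0.004,0],1,1]]' 30; python3 -c "$T"; python3 -m inch '[[[0,0,0],0.2,1],[[0,0,0],0.4,1],[[0,0,0],0.6,1],[[0,0,0],0.8,1],[[0,0,0],1,1],[[0,0,0],1,1]]'; python3 -c "$T"
```

```text
time: 28.42
tool_pos: [0.5058, -0.1457, 0.0451]
tool_rot: [0.0, 0.231, 0.973, -0.0]
force: [-1.1, -3.4, 5.9]
grip_width: 0.0332
63.3 [-1.1 -3.4  5.9] [-0.503  0.     0.023] 1.07
time: 29.18
tool_pos: [0.5059, -0.1457, 0.0451]
tool_rot: [0.0, 0.474, 0.88, 0.0]
force: [-0.9, -2.3, 5.4]
grip_width: 0.0329
33.3 [-0.9 -2.3  5.4] [-0.504 -0.005 -0.058] 0.58
```

```bash
T="from h import *
s=ctrl.state();print(yaw(s).round(1),s['force'].round(1),s['ft_torque'].round(3),s['q'][6].round(2))"; for i in 1; do python3 -m inch '[[[0,0,0],0.2,1],[[0,0,0],0.4,1],[[0,0,0],0.6,1],[[0,0,0],0.8,1],[[0,0,0],1,1],[[0,0,0],1,1]]'; python3 -c "$T"; done; python3 -m inch '[[[0,0,0],0.2,1],[[0,0,0],0.4,1],[[0,0,0],0.6,1],[[0,0,0],0.8,1],[[0,0,0],1,1],[[0,0,0],1,1]]'; python3 -c "$T"; python3 -m inch '[[[0,0,0],0.2,1],[[0,0,0],0.4,1],[[0,0,0],0.6,1],[[0,0,0],0.8,1],[[0,0,0],1,1],[[0,0,0],1,1]]'; python3 -c "$T"
```

```text
time: 29.92
tool_pos: [0.506, -0.1456, 0.0451]
tool_rot: [0.0, 0.686, 0.728, 0.0]
force: [0.3, -2.3, 5.6]
grip_width: 0.0336
3.4 [ 0.3 -2.3  5.6] [-0.583 -0.144  0.047] 0.09
time: 30.68
tool_pos: [0.5061, -0.1457, 0.0451]
tool_rot: [0.0, 0.85, 0.526, 0.0]
force: [2.0, -2.0, 4.2]
grip_width: 0.0333
-26.5 [ 2.  -2.   4.2] [-0.584 -0.314  0.047] -0.41
time: 31.42
tool_pos: [0.5061, -0.1458, 0.0451]
tool_rot: [0.0, 0.958, 0.288, 0.001]
force: [1.2, -3.7, 5.9]
grip_width: 0.0331
-56.5 [ 1.2 -3.7  5.9] [-0.706 -0.258  0.085] -0.9
```

```bash
T="from h import *
s=ctrl.state();print(yaw(s).round(1),s['force'].round(1),s['ft_torque'].round(3),s['q'][6].round(2))"; python3 -m inch '[[[0,0,0],0.2,1],[[0,0,0],0.35,1],[[0,0,0],0.5,1],[[0,0,0],0.5,1]]'; python3 -c "$T"; python3 -m inch '[[[0,0,0],0.2,1],[[0,0,0],0.35,1],[[0,0,0],0.5,1],[[0,0,0],0.5,1]]'; python3 -c "$T"; python3 -m inch '[[[0,0,0],0.2,1],[[0,0,0],0.35,1],[[0,0,0],0.5,1],[[0,0,0],0.5,1]]'; python3 -c "$T"
python3 -m inch '[[[0,0,0],0.2,1],[[0,0,0],0.35,1],[[0,0,0],0.5,1],[[0,0,0],0.5,1]]'; python3 -c "$T"
```

```text
time: 31.92
tool_pos: [0.5061, -0.1458, 0.0451]
tool_rot: [0.0, 0.987, 0.161, 0.001]
force: [1.6, -2.5, 5.2]
grip_width: 0.0335
-71.5 [ 1.6 -2.5  5.2] [-0.859 -0.401  0.027] -1.15
time: 32.42
tool_pos: [0.5062, -0.1459, 0.0451]
tool_rot: [0.0, 1.0, 0.031, 0.001]
force: [1.3, -2.7, 4.9]
grip_width: 0.0327
-86.5 [ 1.3 -2.7  4.9] [-0.636 -0.229  0.036] -1.4
time: 32.92
tool_pos: [0.506, -0.1459, 0.0451]
tool_rot: [0.0, 0.995, -0.1, 0.001]
force: [1.7, -3.0, 5.2]
grip_width: 0.0334
-101.5 [ 1.7 -3.   5.2] [-0.736 -0.176  0.06 ] -1.65
time: 33.42
tool_pos: [0.5061, -0.146, 0.0451]
tool_rot: [0.0, 0.973, -0.229, 0.001]
force: [2.5, -1.6, 5.4]
grip_width: 0.0332
-116.5 [ 2.5 -1.6  5.4] [-0.809 -0.248  0.023] -1.9
```

```bash
python3 -m inch '[[[0,0,0],0,0.2],[[0,0,0],0,-0.15],[[0,0,0],0,-0.15],[[0,0,0],0,-0.15],[[0,0,-0.1],0,-0.15],[[0,0,-0.3],0,-0.15],[[0,0,-0.5],0,-0.15],[[0,0,-0.7],0,-1],[[0,0,-0.7],0,-1]]'; python3 -m inch '[[[0,0,0],-0.33,-1],[[0,0,0],-0.66,-1],[[0,0,0],-1,-1],[[0,0,0],-1,-1]]';  python3 -m inch '[[[0,0,0],-0.33,-1],[[0,0,0],-0.66,-1],[[0,0,0],-1,-1],[[0,0,0],-1,-1]]'; python3 -m inch '[[[0,0,0],-0.33,-1],[[0,0,0],-0.66,-1],[[0,0,0],-1,-1],[[0,0,0],-1,-1]]'; python3 -m inch '[[[0,0,0],-0.33,-1],[[0,0,0],-0.66,-1],[[0,0,0],-1,-1],[[0,0,0],-1,-1]]'; python3 -c "
from h import *
go([.5150,-.31,.14],3.4);st=ctrl.state();print(st['q'])"
```

```text
time: 34.55
tool_pos: [0.5072, -0.146, 0.1879]
tool_rot: [0.0, 0.973, -0.231, 0.003]
force: [0.4, -0.4, 0.0]
grip_width: 0.0629
time: 35.05
tool_pos: [0.505, -0.1456, 0.1837]
tool_rot: [-0.0, 1.0, 0.028, -0.001]
force: [-0.1, -0.9, -0.3]
grip_width: 0.0869
time: 35.55
tool_pos: [0.5053, -0.1457, 0.1842]
tool_rot: [-0.0, 0.959, 0.284, -0.0]
force: [-0.7, -0.4, -0.1]
grip_width: 0.0869
time: 36.05
tool_pos: [0.5054, -0.1457, 0.1845]
tool_rot: [-0.0, 0.853, 0.522, -0.0]
force: [0.1, -0.0, 0.1]
grip_width: 0.0867
time: 36.55
tool_pos: [0.5055, -0.1458, 0.1846]
tool_rot: [-0.0, 0.69, 0.724, -0.0]
force: [-0.6, 0.0, 0.6]
grip_width: 0.0867
shift [-0.8226  0.0072  0.2231] yaw -0.0196 (yaw now 2.81 tilt [-0.  0. -1.] q7 0.19 )
[ 0.53520694  0.16427001 -0.37511669  1.7571606   0.06354906  1.2320714
  0.1926482 ]
```

```bash
python3 -m inch '[[[-0.3,0,0],0,-1],[[-0.6,0,0.05],0,-1],[[-0.75,0,0.1],0,-1],[[-0.75,0,0.1],0,-1],[[-0.75,0,0.1],0,-1],[[-0.75,0,0.1],0,-1]]'; python3 - <<'E'
from fit import *
s,st=shot('wrist','wn'); print(st['tool_pos'],st['qvel'].max())
hsv=cv2.cvtColor(s['img'],cv2.COLOR_RGB2HSV)
yel=(hsv[...,0]>15)&(hsv[...,0]<32)&(hsv[...,1]>90)&(hsv[...,2]>110); yel[:,:150]=0; yel[:,370:]=0
q=[c for c,a in blobs(yel,10,400) if c[1]<230];r=px2w(s,q,.0352,st);print(r.round(4),r.mean(0))
m=r.mean(0)[:2]-[.5109,-.2418];t=np.radians(3.3);print("in holder",np.array([[np.cos(t),np.sin(t)],[-np.sin(t),np.cos(t)]])@m)
cv2.imwrite('pics/m8.png',cv2.resize(cv2.imread('pics/wn.png')[0:225,160:360],None,fx=2.66,fy=2.66,interpolation=cv2.INTER_CUBIC))
E
```

```text
time: 37.3
tool_pos: [0.5147, -0.2941, 0.1653]
tool_rot: [0.0, 0.687, 0.727, 0.0]
force: [-0.7, 0.6, 0.5]
grip_width: 0.0871
[ 0.5146679  -0.29407439  0.16531261] 0.015236482765012023
[[ 0.4808 -0.2243  0.0352]
 [ 0.5383 -0.2212  0.0352]
 [ 0.4833 -0.2627  0.0352]
 [ 0.5401 -0.2596  0.0352]] [ 0.51063625 -0.24193356  0.0352    ]
in holder [-0.00027101 -0.00011816]
```

View pics/m8.png

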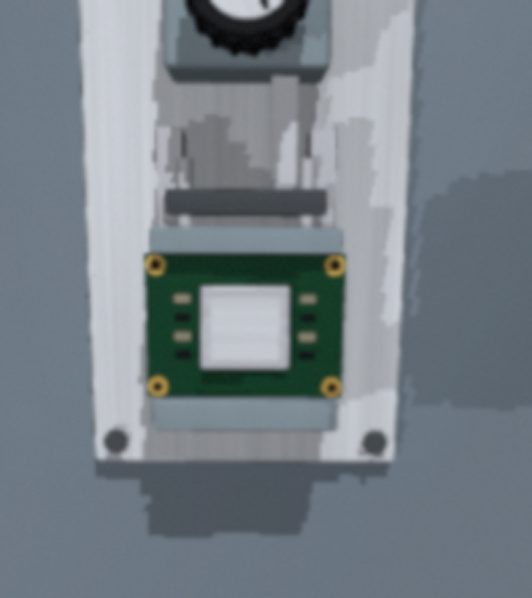

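The board is clamped at (-0.3, -0.1) mm in the holder frame, and both jaws touch its edges. I check the knob's pointer before and after to confirm the grip did not slip.

```bash
python3 -m inch '[[[0.2,0,-0.1],0,-1],[[0.3,0,-0.1],0,-1],[[0.3,0,-0.1],0,-1],[[0.3,0,-0.1],0,-1],[[0.3,0,-0.1],0,-1]]'; python3 - <<'E'
from h import *
s,st=shot('wrist','wo'); o=[]
for f in('wl','wo'):
    s,st=load(f);x,y=w2px(s,[[.5058,-.1455,.07]],st)[0].astype(int);print(f,x,y)
    o.append(cv2.resize(cv2.imread(f'pics/{f}.png')[max(0,y-55):max(0,y-55)+110,x-55:x+55],(390,390),interpolation=cv2.INTER_CUBIC))
cv2.imwrite('pics/m9.png',np.hstack(o))
E
```

```text
time: 37.98
tool_pos: [0.5102, -0.2368, 0.1842]
tool_rot: [-0.0, 0.687, 0.726, -0.0]
force: [0.8, -0.1, 0.3]
grip_width: 0.0865
wl 253 57
wo 253 74
```

View pics/m9.png

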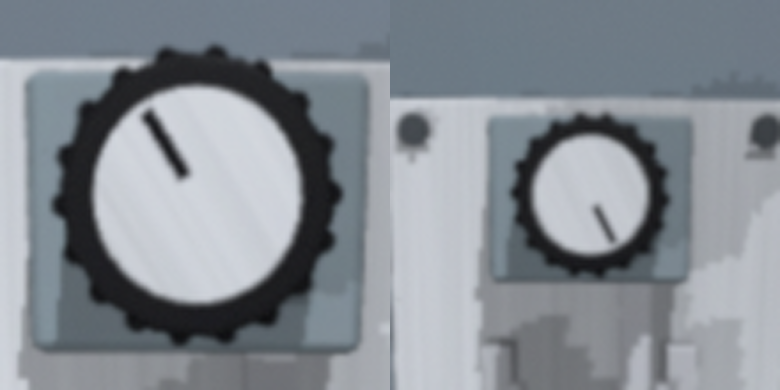

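The pointer moved from about -32° to +152° clockwise from up: 184°, or 3.2 rad. Tightening plus the first click needs at most 2.8 rad, so the clutch has clicked. I hand in.

```bash
python3 -c "
from h import *
print(ctrl.close_job()); print(ctrl.state()['time'])"
```

```text
the job is handed in; nothing more can be done
None
the job is handed in; nothing more can be done
```

The shielded board is clamped in the holder and the job was handed in after about 38 s. The simulator gave no verdict.

**What I did:** I lifted the board from the tray by its long edges and set it on the four pins. I then took it by its short ends, laid it on the rails between the jaws, turned the knob clockwise and let go.

**Last checks:**
- **Board position:** the last wrist picture put it 0.3 mm off the nest in x and 0.1 mm in y, square to the jaws within about 0.3°, with both jaws against its edges.
- **Robot:** the gripper was open and clear, about 0.18 m above the bench.

**Not measured or not in agreement:**
- **Knob turn:** I turned the gripper 210°, but the knob's pointer moved only about 184° (3.2 rad). Either the pads slipped or the clutch settled back to a notch. That is still above the 2.8 rad needed at most, and by my estimate the clutch slipped 1.3 rad or more.
- **Click and clamp force:** I never saw the click in the torque readings, because they were too noisy. The clutch slip and jaw force are therefore inferred from the pictures.
- **Other boards and bench items:** I saw no sign that any of them moved, but I took no final overview picture to confirm it.

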